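Charge a flip-cap sample pot with mixing balls

ROBOT

A 6-joint arm with a two-finger parallel gripper is mounted at the origin on a cart in front of the work surface, level with it; the furniture and walls round the work are solid. World frame = base frame: x ahead of the robot, y to its left, z up, the work surface at z = 0. Lengths are in m, angles in rad, forces in N, time in s.
With the tool pointing down it reaches from about 0.35 to 0.85 m from the base axis. Payload 8.1 kg.
Tool frame: the origin (TCP) lies at the very end of the fingers, on their centre line; the grasp point (between the pads) lies 19 mm behind it; z points along the fingers, y is the direction in which the jaws open and shut (so a half turn about z gives the same grasp; the last joint's range is limited). The gripper opens to 93 mm and grips with 3 to 60 N. Pads are 15 mm wide; open, the fingers measure 128 mm over their backs; the gripper's body (75 mm by 188 mm) begins 65 mm behind the grasp point.
Start: joints at [-1.194, 0.13, 1.488, -0, 1.523, -0.085], TCP at [0.267, -0.537, 0.219] pointing down, gripper open.
Joint ranges: [-2.96, 2.96], [-0.89, 2.26], [0.02, 2.5], [-1.34, 4.48], [0, 2.73], [-2.66, 2.66]. Speed limits (rad/s): [2.39, 2.39, 2.79, 3.14, 3.14, 3.14].

INTERFACE

Orientations are given as a rotation vector (axis times angle).
In Python, from plant import robot gives the robot as it stands.
- The arm moves only by the shell command python3 -m inch 'ROWS' [FORCE]. ROWS is JSON, a list that holds one entry, the list of rows, each a list of 7 numbers: the shift along the tool's x, y, z in cm, then the turn, a rotation vector about the tool's x, y, z in degrees, then the gripper command: -1 is fully open, 1 is shut, values between are in proportion. A call has 1 to 5 rows; each row shifts and turns the commanded pose from where the row before left it, along the tool's axes as they then stand; what a row does not reach is not made up. A row lasts 1/10 s, in which the tool goes at most 50 mm and 8.59 degrees, less where a joint would pass 70% of its speed; a pose out of reach is approached as far as the arm can. A call with a gripper value outside its range is refused whole. The fingers move at their own pace and stop on an object; FORCE is the grip in N (left out, the last holds). Time passes only in rows, so rows that do not move let the fingers close. It gives the time, the measured TCP pose, the force and the opening at its end, in the units of the state.
- robot.read_state(): the state, without advancing time (a new reading comes with each control period).
- robot.read_camera(name): name is "scene" or "top"; returns a dict with "image" (420x560x3 uint8, blue, green, red), "K" (3x3 intrinsics, pixels), "R" (3x3) and "t" (3): a world point X has camera coordinates R X + t. Camera axes: x right, y down, z forward; pixel columns grow to the right and rows downward; lengths in m; the calibration is good to about 2 mm. A picture is of the moment at which its call begins. There is no depth.
- robot.close_job(): hands the job in, once; it reports no verdict.
The state is a dict: "t": time; "q": joint angles; "dq": joint speeds; "joint_torque": joint torques, N m; "tool_pos": TCP position; "orientation": TCP orientation; "force": force on the tool from outside, world axes, zero at the start; "wrist_torque": the same for the moment, N m; "opening": finger opening in m.
Only numpy, scipy, OpenCV 4.12 (cv2) and the standard library are available. Lean on these libraries where they do the work, as an engineer would, in place of code of your own. Each camera call takes 0.05 s, during which the arm holds its last target. There are 200 camera calls.

TASK

Flick open the hinged cap of the tallest of the three sample pots in the rack, tip all three clean steel balls into it from the spouted wire rinse basket without touching the balls with the fingers, then press the cap fully shut until it snaps home. Finish with the empty basket standing upright on the worktop. Leave the two lower pots shut, and do not shift the brown bottle, the timer or the swab jar.

Things in the scene. Friction and masses are not known exactly. Their poses are not given: they have to be found in the camera images.
- rack: Grey rack, 88 x 236 mm, 46 mm high, fixed to the worktop. Origin: centre of its underside. Three stations in a row along its y, 74 mm apart, each holding a clear round pot with a white flip cap, all held fast, tabs facing rack -x, hinges at +x. Any station may hold the tall pot; the other two have the same bore and cap but are 26 mm lower.
- tall_pot_mouth (a point): Centre of the tallest pot's mouth, in the plane of its rim, 100 mm above the worktop. The pot is 58 mm outside and 52 mm inside diameter, 88 mm deep inside. The point's z is up, its x points from the thumb tab across the mouth to the hinge, its y along the row of pots.
- tall_pot_tab (a point): Middle of the thumb tab of the tall pot's cap; moves with the cap. A flat plate 22 mm wide (point y), 5 mm thick (point z), sticking out from the cap opposite the hinge, from the pot's wall to 24 mm beyond it (point is 15 mm beyond it), 77 mm from the hinge axis; shut, 4.5 mm above the rim plane. A 14 mm wide snap tongue hangs below its root. Free space beside it. Its x points to the hinge.
- tall_pot_hinge (a point): Middle of the tall pot's hinge axis, fixed to the pot: 33 mm behind the mouth's centre (away from the tab), 2 mm above the rim plane. The axis is the point's y.
- tall_pot_cap (a joint): Angle of the tall pot's cap, rad: 0 shut, 1.8 fully open (just past upright). Cap: 62 mm disc, its top 8 mm above the rim plane when shut. The snap acts over the first 0.12 rad; at the tab it frees at about 7 N up and snaps home at about 8 N down (more, nearer the hinge). A light spring (0.5 N at the tab) throws a freed cap fully open and holds it so; a cap not snapped home comes up again.
- low_pot_a_cap (a joint): Hinge angle of one lower pot's cap, rad: 0 shut, grows as it opens.
- low_pot_b_cap (a joint): Hinge angle of the other lower pot's cap, rad: 0 shut, grows as it opens.
- basket_grip (a point): Centre of the rinse basket's grip: a grey bar 14 (point x) x 50 (point y) x 18 mm (point z), carried rigidly over the basket, 90 mm above its underside; grip it across the 14 mm. The basket is steel mesh, 72 x 64 mm, walls 36 mm high, narrowing in front (point +x) to a spout. Its z is up when it stands upright. 0.15 to 0.22 kg with the balls.
- basket_lip (a point): Middle of the spout's outer edge, on the face the balls roll over: 63 mm in front of (+x) and 70 mm below the grip's centre; axes as the grip. The spout is a channel 36 mm wide with 13 mm cheeks that rises outward at 25 degrees from the basket's flat floor: balls begin to roll out when the basket is tipped more than 25 degrees nose down, and run fast if it is tipped quickly.
- ball_0_center (a point): Centre of a steel ball, 16 mm across, 17 g, at the start lying loose on the basket's floor.
- ball_1_center (a point): Centre of the second ball, the same.
- ball_2_center (a point): Centre of the third ball, the same.
- oil_bottle_mid (a point): Bystander: small brown dropper bottle, 34 mm across, 78 mm high; point half-way up.
- timer_mid (a point): Bystander: white dial timer on a foot, 53 x 86 x 104 mm; point half-way up.
- swab_jar_mid (a point): Bystander: clear jar of cotton buds, 77 mm across, 80 mm high; point half-way up.

How it is judged:
By the outcome, as a careful person would: the job done as asked, in the order asked, and still so for the second after the job is handed in, with the robot touching nothing.
It also fails if it takes over 61 s, if anything falls off the work surface, if the arm or the gripper's body presses on something with over 40 N, if the wrist force passes 120 N, or if a joint passes its speed limit or range.

## Working session

There is one attempt and no reset: what is moved stays moved. The work goes in short steps, Python scripts to look and compute and a shell command to move; the robot and the scene stay as the last step left them, time stands still between calls to the robot, and variables do not carry over. Pictures are saved under pics/ and viewed, about 8 in all and at most 12, crops included, and the job is handed in when it is done.

```bash
mkdir -p pics; ls
cat > h.py <<'E'
import numpy as np, cv2
from plant import robot
from scipy.spatial.transform import Rotation as Ro
def cam(n,f=None):
    c=robot.read_camera(n)
    if f: cv2.imwrite('pics/'+f,c['image'])
    return c
def ray(c,u,v,z):
    K,R,t=map(np.array,(c['K'],c['R'],c['t']))
    o=-R.T@t; d=R.T@np.linalg.solve(K,[u,v,1.]); return o+d*(z-o[2])/d[2]
def proj(c,X):
    p=np.array(c['K'])@(np.array(c['R'])@np.array(X)+np.array(c['t'])); return p[:2]/p[2]
def tri(c1,p1,c2,p2):
    P=[np.array(c['K'])@np.c_[c['R'],c['t']] for c in(c1,c2)]
    X=cv2.triangulatePoints(P[0],P[1],np.array(p1,float).reshape(2,1),np.array(p2,float).reshape(2,1)).ravel(); return X[:3]/X[3]
def tool():
    s=robot.read_state(); return np.array(s['tool_pos']),Ro.from_rotvec(s['orientation']).as_matrix()
E
python3 - <<'E'
from h import *
import pickle
a=cam('scene','s0.png');b=cam('top','t0.png')
pickle.dump((a,b),open('c0.pkl','wb'))
for c in(a,b): print(np.round(c['K'],1),np.round(c['R'],3),-np.array(c['R']).T@c['t'])
s=robot.read_state();print(s['t'],s['tool_pos'],s['orientation'],s['opening'],tool()[1].round(3))
E
```

```text
pics
[[385.3   0.  274.3]
 [  0.  385.3 209.1]
 [  0.    0.    1. ]] [[ 0.459 -0.888  0.023]
 [-0.328 -0.193 -0.925]
 [ 0.826  0.417 -0.38 ]] [-0.09635589 -0.4748918   0.40777872]
[[390.    0.  282.9]
 [  0.  390.  213.7]
 [  0.    0.    1. ]] [[ 0.019 -1.    -0.001]
 [-0.98  -0.018 -0.199]
 [ 0.199  0.005 -0.98 ]] [ 0.41078332 -0.13975692  0.98043244]
0.1 [ 0.26715533 -0.53666632  0.21768047] [-3.05660244e+00 -7.18615912e-01  3.90994265e-04] 0.09270435479969968 [[ 0.895  0.446 -0.001]
 [ 0.446 -0.895  0.002]
 [ 0.    -0.002 -1.   ]]
```

View pics/s0.png

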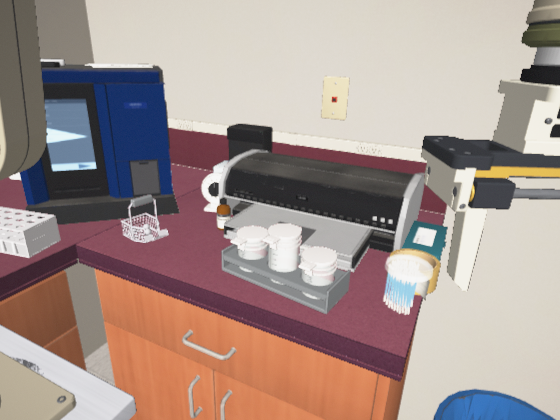

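View pics/t0.png

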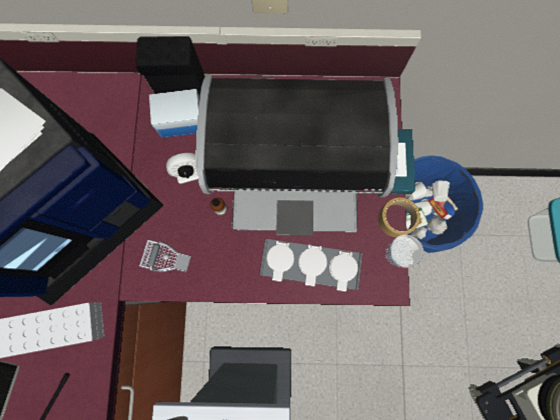

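The tall pot is the middle one (scene about (285,245), top about (313,262)), with its tab facing the robot. The basket is at top (163,256) with its spout to the right, which is world -y. I'll zoom in on both.

Run:
```python
from h import *
import pickle
a,b=pickle.load(open('c0.pkl','rb'))
A=cv2.resize(a['image'][185:305,110:350],None,fx=3.3,fy=3.3,interpolation=cv2.INTER_CUBIC)[:300]
def crop(c,x,y,w,h,f): return cv2.resize(c['image'][y:y+h,x:x+w],None,fx=f,fy=f,interpolation=cv2.INTER_CUBIC)
t1=crop(b,130,230,70,50,5.7); t2=crop(b,255,230,115,65,3.45)
s1=crop(a,110,185,70,60,5.7); s2=crop(a,215,215,140,90,2.85)
o=np.zeros((600,800,3),np.uint8)
for im,x,y in((t1,0,0),(t2,400,0),(s1,0,290),(s2,400,290)):
    im=im[:600-y,:800-x]; o[y:y+im.shape[0],x:x+im.shape[1]]=im
cv2.imwrite('pics/z0.png',o)
```

```text
(no output)
```

View pics/z0.png

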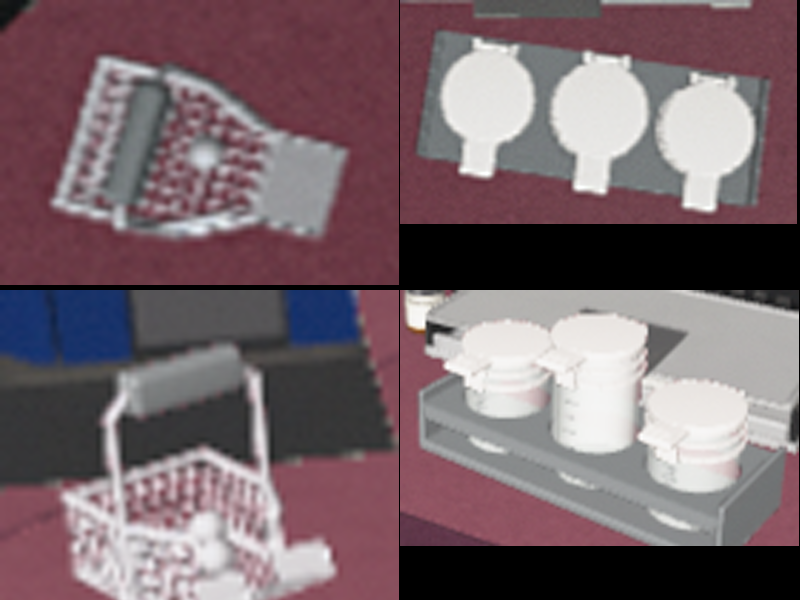

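Run:
```python
from h import *
import pickle
a,b=pickle.load(open('c0.pkl','rb'))
T1=lambda x,y:(x/5.7+130,y/5.7+230); T2=lambda x,y:((x-400)/3.45+255,y/3.45+230)
S1=lambda x,y:(x/5.7+110,(y-290)/5.7+185)
print('grip top z.097',ray(b,*T1(138,140),.097),'tri',tri(b,T1(138,142),a,S1(185,380)))
e1=ray(b,*T1(153,85),.099);e2=ray(b,*T1(124,195),.099);print('bar',e1,e2,np.linalg.norm(e1-e2),np.degrees(np.arctan2(*(e1-e2)[1::-1])))
l1=ray(b,*T1(346,148),.033);l2=ray(b,*T1(320,238),.033);print('lip',l1,l2,(l1+l2)/2)
d=[ray(b,*T2(488,97),.082),ray(b,*T2(600,110),.108),ray(b,*T2(706,130),.082)];print(d)
# contours of white
g=b['image'].astype(int);m=((g.min(2)>195)).astype(np.uint8);
for n,(x,y) in dict(l=(281,258),m=(313,262),r=(344,268)).items():
    mm=np.zeros_like(m);mm[y-15:y+12,x-17:x+17]=m[y-15:y+12,x-17:x+17]
    c=max(cv2.findContours(mm,0,1)[0],key=cv2.contourArea);(u,v),r=cv2.minEnclosingCircle(c);print(n,u,v,r)
r=[ray(b,*T2(*p),.046) for p in((436,33),(770,78),(757,206),(420,157))]
print('rack',np.mean(r,0),[np.linalg.norm(r[i]-r[(i+1)%4]) for i in range(4)],[np.degrees(np.arctan2(*(r[i]-r[j])[1::-1])) for i,j in((0,1),(3,2),(0,3),(1,2))])
print('tabend',ray(b,*T2(590,190),.1045),'tri tab',)
# bystanders
for n,p,z in(('bottle',(218,203),.08),('timer',(183,168),.1),('jar',(404,250),.08)):print(n,ray(b,*p,z))
```

```text
grip top z.097 [0.48990382 0.15458726 0.097     ] tri [0.49074742 0.15648802 0.08827103]
bar [0.51169515 0.14979751 0.099     ] [0.46797615 0.15760949 0.099     ] 0.04441146120564941 -10.131032944305577
lip [0.49391532 0.08705333 0.033     ] [0.45580135 0.09552796 0.033     ] [0.47485833 0.09129065 0.033     ]
[array([ 0.48859601, -0.13137967,  0.082     ]), array([ 0.47934779, -0.2040655 ,  0.108     ]), array([ 0.46952985, -0.27624946,  0.082     ])]
l 280.5 256.0 15.008431434631348
m 312.0 260.0 15.264437675476074
r 343.3516540527344 265.7250671386719 14.846800804138184
rack [ 0.47877355 -0.20534887  0.046     ] [np.float64(0.23435790573433615), np.float64(0.08811949192629588), np.float64(0.2324309302559848), np.float64(0.08633015458536103)] [np.float64(83.36687094412865), np.float64(82.9234141408442), np.float64(-5.707675842421504), np.float64(-6.98396618817903)]
tabend [ 0.42849354 -0.19811352  0.1045    ] tri tab
bottle [0.61619163 0.01938225 0.08      ]
timer [0.69478283 0.10289385 0.1       ]
jar [ 0.51288118 -0.41635886  0.08      ]
```

```bash
python3 -m inch '[[[0,0,0,0,0,8.4,-0.2],[0,0,0,0,0,8.4,-0.2],[0,0,0,0,0,8.4,-0.2],[0,0,0,0,0,8.4,-0.2]]]' 40
python3 -m inch '[[[1.57,-4.45,0,0,0,0,-0.2],[1.57,-4.45,0,0,0,0,-0.2],[1.57,-4.45,0,0,0,0,-0.2],[1.57,-4.45,0,0,0,0,-0.2]]]'
python3 -m inch '[[[1.57,-4.45,0,0,0,0,-0.2],[1.57,-4.45,0,0,0,0,-0.2],[1.57,-4.45,0,0,0,0,-0.2],[1.57,-4.45,0,0,0,0,-0.2],[0,0,0,0,0,0,-0.2]]]'
python3 - <<'E'
from h import *
p,R=tool();print(p,R.round(3),robot.read_state()['opening'])
for n,P in(('tab',(.4353,-.1991,.1045)),):print(n,(R.T@(np.array(P)-p)*100).round(2))
E
```

```text
t: 0.5
tool_pos: [0.2672, -0.5368, 0.218]
orientation: [-3.134, 0.205, 0.001]
force: [-1.0, -0.1, 0.7]
opening: 0.0654
t: 0.9
tool_pos: [0.352, -0.3665, 0.2181]
orientation: [-3.135, 0.197, 0.001]
force: [1.2, 0.2, 0.2]
opening: 0.0561
t: 1.4
tool_pos: [0.438, -0.1947, 0.2184]
orientation: [-3.134, 0.186, -0.001]
force: [-0.5, -0.9, -0.6]
opening: 0.0557
[ 0.43795248 -0.19465912  0.21836464] [[ 0.993 -0.118  0.   ]
 [-0.118 -0.993  0.002]
 [ 0.    -0.002 -1.   ]] 0.05569172613551553
tab [-0.21  0.5  11.39]
```

```bash
python3 -m inch '[[[-0.2,0.5,3.2,0,0,0,-0.2],[0,0,3.5,0,0,0,-0.2],[0,0,3,0,0,0,-0.2],[0,0,0,0,0,0,-0.2]]]'
python3 - <<'E'
from h import *
p,R=tool();print(p)
a=cam('scene');b=cam('top')
c=cv2.resize(a['image'][165:305,200:370],None,fx=3,fy=3,interpolation=cv2.INTER_CUBIC)
for X in(p,[.4353,-.1991,.1045]):
  u,v=proj(a,X);cv2.circle(c,(int((u-200)*3+1),int((v-165)*3+1)),3,(0,0,255),1)
d=cv2.resize(b['image'][210:350,250:345],None,fx=3,fy=3,interpolation=cv2.INTER_CUBIC)
cv2.imwrite('pics/z1.png',np.hstack([c,d]))
E
```

```text
t: 1.8
tool_pos: [0.4301, -0.2029, 0.1167]
orientation: [-3.131, 0.196, 0.013]
force: [-0.7, 0.7, -0.5]
opening: 0.0559
[ 0.43005019 -0.20286138  0.11670019]
```

View pics/z1.png

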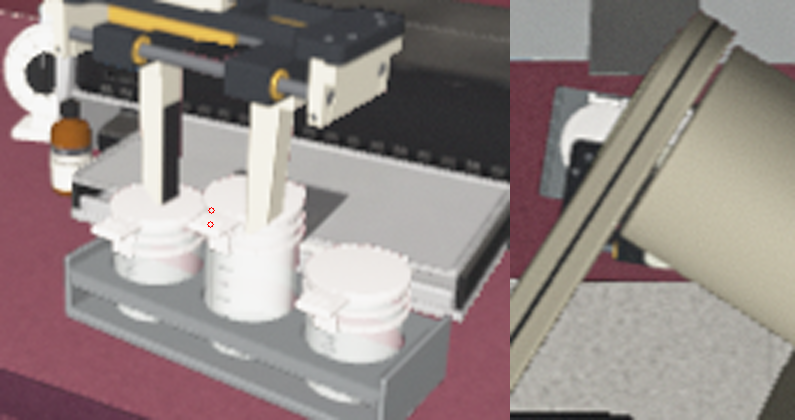

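The fingers straddle the tall pot's tab, at about (213,232) in the crop, and the neighbouring pots are clear. I'll check the settled pose and then descend.

```bash
python3 -m inch '[[[0,0,0,0,0,0,-0.2],[0,0,0,0,0,0,-0.2]]]'
python3 -m inch '[[[0,0,1.0,0,0,0,-0.2],[0,0,1.1,0,0,0,-0.2],[0,0,0,0,0,0,-0.2]]]'
```

```text
t: 2.1
tool_pos: [0.4348, -0.2052, 0.1238]
orientation: [3.134, -0.196, 0.005]
force: [-0.5, 0.4, 0.2]
opening: 0.0557
t: 2.4
tool_pos: [0.4323, -0.2034, 0.0984]
orientation: [-3.134, 0.195, 0.005]
force: [-0.9, -0.5, -0.1]
opening: 0.056
```

```bash
python3 -m inch '[[[0.2,-0.4,0.4,0,0,0,-0.2],[0,0,0,0,0,0,0.2],[0,0,0,0,0,0,1],[0,0,0,0,0,0,1],[0,0,0,0,0,0,1]]]' 40
python3 -m inch '[[[0,0,0,0,0,0,1],[0,0,0,0,0,0,1]]]'
```

```text
t: 2.9
tool_pos: [0.4363, -0.2006, 0.0969]
orientation: [3.135, -0.196, 0.001]
force: [-0.2, 0.7, 0.8]
opening: 0.0285
t: 3.1
tool_pos: [0.4363, -0.2001, 0.0969]
orientation: [-3.135, 0.196, -0.0]
force: [0.1, 3.3, 3.2]
opening: 0.0211
```

```bash
python3 -m inch '[[[0,0,-0.5,0,0,0,1],[0,0,-0.5,0,0,0,1],[0,0,0,0,0,0,1]]]'
python3 -m inch '[[[0,0,-0.6,0,0,0,1],[0.1,0,-0.6,0,0,0,1],[0,0,0,0,0,0,1]]]'
```

```text
t: 3.4
tool_pos: [0.4366, -0.2001, 0.107]
orientation: [-3.135, 0.195, -0.002]
force: [4.5, 3.9, -3.2]
opening: 0.0209
t: 3.7
tool_pos: [0.4378, -0.2002, 0.1191]
orientation: [-3.135, 0.195, -0.002]
force: [5.1, 4.1, -3.8]
opening: 0.0211
```

```bash
python3 -m inch '[[[0,0,-0.4,0,0,0,-0.2],[0,0,0,0,0,0,-0.2],[-1,0,0,0,0,0,-0.2],[-4,0,0,0,0,0,-0.2],[-4,0,-1,0,0,0,-0.2]]]'
python3 -m inch '[[[0,0,-4.5,0,0,0,-0.2],[0,0,-4.5,0,0,0,-0.2],[0,0,0,0,0,0,-0.2]]]'
python3 - <<'E'
from h import *
p,R=tool();print(p)
a=cam('scene');b=cam('top')
c=cv2.resize(a['image'][165:305,200:360],None,fx=3,fy=3,interpolation=cv2.INTER_CUBIC)
d=cv2.resize(b['image'][190:330,260:360],None,fx=3,fy=3,interpolation=cv2.INTER_CUBIC)
cv2.imwrite('pics/z2.png',np.hstack([c,d]))
E
```

```text
t: 4.2
tool_pos: [0.3454, -0.1886, 0.1309]
orientation: [-3.134, 0.194, 0.006]
force: [-0.7, -1.2, 2.1]
opening: 0.0547
t: 4.5
tool_pos: [0.3493, -0.1913, 0.2289]
orientation: [3.129, -0.196, 0.013]
force: [0.5, 0.5, 0.1]
opening: 0.0556
[ 0.34933887 -0.19133904  0.22893142]
```

View pics/z2.png

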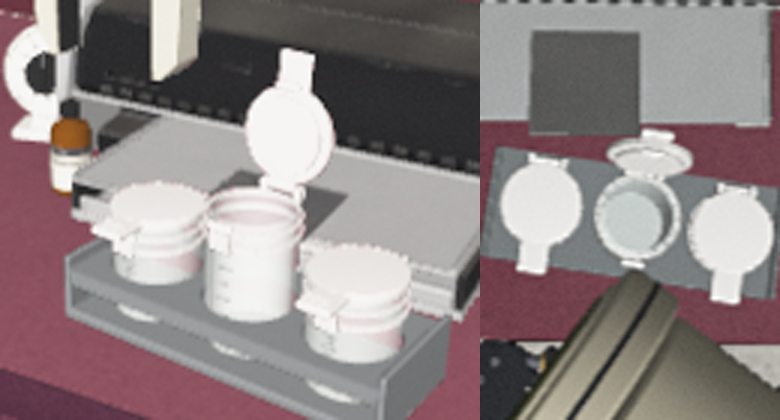

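The cap is fully open and the mouth is at about (638,217) in the crop. The low pots are still shut. I'll refine the mouth position and check clearance to the blue machine.

```bash
python3 - <<'E'
from h import *
import pickle
a,b=pickle.load(open('c0.pkl','rb'))
print('mouth',ray(b,(638-480)/3+260,217/3+190,.1))
for z in(.15,.25,.35):print(z,ray(b,161,205,z),ray(b,50,302,z))
E
python3 -m inch '[[[0,0,0,0,0,4.5,-0.2],[0.87,-4.6,0,0,0,0,-0.2],[0.87,-4.6,0,0,0,0,-0.2],[0.87,-4.6,0,0,0,0,-0.2],[0.87,-4.6,0,0,0,0,-0.2]]]'
python3 - <<'E'
from h import *
p,R=tool();print(p,(R.T@(np.array([.490,.1555,.073])-p)*100).round(2))
E
```

```text
mouth [ 0.47895876 -0.20397546  0.1       ]
0.15 [0.59341248 0.13125342 0.15      ] [0.38264786 0.34531936 0.15      ]
0.25 [0.57142042 0.09861858 0.25      ] [0.38603591 0.28690687 0.25      ]
0.35 [0.54942837 0.06598373 0.35      ] [0.38942396 0.22849438 0.35      ]
t: 5.1
tool_pos: [0.4183, -0.0147, 0.2209]
orientation: [3.125, -0.32, -0.004]
force: [1.4, -1.4, 0.0]
opening: 0.0559
[ 0.41833309 -0.01469629  0.22090747] [  3.6  -18.13  14.77]
```

Run:
```python
from h import *
import pickle
a,b=pickle.load(open('c0.pkl','rb'))
print(tri(b,(161,205),a,(165,68)), ray(a,177,212,0),ray(a,165,190,0))
for P in([.57,.098,.25],[.5494,.066,.35],[.59,.131,.15]):print(proj(a,P))
print(proj(a,[.386,.287,.25]),proj(a,[.389,.228,.35]))
```

```text
[0.53292576 0.07182509 0.3718553 ] [6.38803792e-01 1.89656208e-01 5.55111512e-17] [ 7.56626550e-01  3.37707465e-01 -5.55111512e-17]
[180.43968148 125.98947196]
[182.71455919  79.45420951]
[178.00670393 165.59056195]
[ 46.2907251  129.99327255] [57.32885755 79.16847048]
```

```bash
python3 -m inch '[[[0.8,-4.5,0,0,0,0,-0.2],[0.8,-4.5,0,0,0,0,-0.2],[0.8,-4.5,0,0,0,0,-0.2],[0.8,-4.5,0,0,0,0,-0.2],[0,0,4,0,0,0,-0.2]]]'
python3 -m inch '[[[0,0,3,0,0,0,-0.2],[0,0,0,0,0,0,-0.2],[0,0,0,0,0,0,-0.2]]]'
python3 - <<'E'
from h import *
p,R=tool();print(p,(R.T@(np.array([.488,.1555,.073])-p)*100).round(2))
a=cam('scene');b=cam('top')
c=cv2.resize(a['image'][100:255,90:220],None,fx=3,fy=3,interpolation=cv2.INTER_CUBIC)
for X in(p,[.490,.1555,.09]):
  u,v=proj(a,X);cv2.circle(c,(int((u-90)*3+1),int((v-100)*3+1)),3,(0,0,255),1)
d=cv2.resize(b['image'][160:315,100:230],None,fx=3,fy=3,interpolation=cv2.INTER_CUBIC)
cv2.imwrite('pics/z3.png',np.hstack([c,d]))
E
```

```text
t: 5.6
tool_pos: [0.4903, 0.1586, 0.186]
orientation: [-3.122, 0.311, -0.012]
force: [-0.3, -0.4, -0.2]
opening: 0.0557
t: 5.9
tool_pos: [0.4855, 0.1531, 0.1515]
orientation: [3.124, -0.319, -0.005]
force: [0.1, -0.0, 0.9]
opening: 0.0558
[0.48545179 0.15310729 0.15152281] [ 0.22 -0.3   7.85]
```

View pics/z3.png

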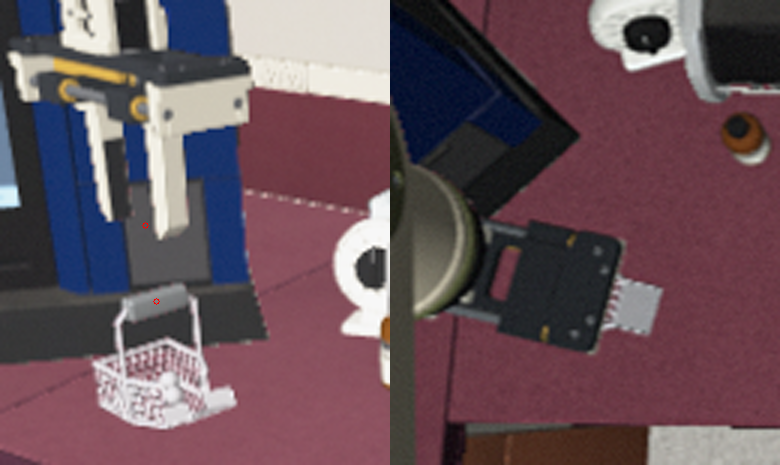

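The gripper is over the bar, and the projected grip point falls on it at (156,301). The machine is clear. I'll descend and grip.

```bash
python3 -m inch '[[[0.2,-0.2,3,0,0,0,-0.2],[0,0,3,0,0,0,-0.2],[0,0,1.7,0,0,0,-0.2],[0,0,0,0,0,0,-0.2]]]'
python3 - <<'E'
from h import *
p,R=tool();print(p,(R.T@(np.array([.488,.1555,.073])-p)*100).round(2))
E
```

```text
t: 6.4
tool_pos: [0.4882, 0.1546, 0.0747]
orientation: [3.125, -0.32, -0.003]
force: [0.1, 0.7, 0.1]
opening: 0.0561
[0.48818216 0.15455907 0.07469332] [-0.04 -0.09  0.17]
```

```bash
python3 -m inch '[[[0,0,0.1,0,0,0,0.4],[0,0,0,0,0,0,1],[0,0,0,0,0,0,1],[0,0,0,0,0,0,1],[0,0,0,0,0,0,1]]]' 40
python3 -m inch '[[[0,0,0,0,0,0,1],[0,0,0,0,0,0,1],[0,0,-0.5,0,0,0,1],[0,0,-1,0,0,0,1],[0,0,-1.5,0,0,0,1]]]'
python3 -m inch '[[[0,0,-2.5,0,0,0,1],[0,0,-3,0,0,0,1],[0,0,-3,0,0,0,1],[0,0,-2.5,0,0,0,1],[0,0,0,0,0,0,1]]]'
python3 - <<'E'
from h import *
p,R=tool();print(p,R.round(3))
E
```

```text
t: 6.9
tool_pos: [0.4894, 0.1552, 0.0753]
orientation: [-3.125, 0.319, -0.002]
force: [0.7, -0.1, -0.0]
opening: 0.0206
t: 7.4
tool_pos: [0.4882, 0.1549, 0.1047]
orientation: [3.125, -0.319, -0.003]
force: [-0.3, -0.4, -1.9]
opening: 0.0138
t: 7.9
tool_pos: [0.4917, 0.1557, 0.2206]
orientation: [-3.123, 0.318, -0.013]
force: [1.2, 0.8, -1.6]
opening: 0.0137
[0.49170181 0.15566593 0.22057999] [[ 0.979 -0.202  0.009]
 [-0.202 -0.979  0.002]
 [ 0.008 -0.004 -1.   ]]
```

```bash
python3 -m inch '[[[0,0,0,0,0,-2.3,1],[0,0,0,0,0,-2.3,1],[0.1,1,0,0,0,0,1],[0.2,2,0,0,0,0,1],[0.3,2.5,0,0,0,0,1]]]'
python3 -m inch '[[[0.3,2.5,0,0,0,0,1],[0.3,2.5,0,0,0,0,1],[0.3,2.5,0,0,0,0,1],[0.3,2.5,0,0,0,0,1],[0.3,2.5,0,0,0,0,1]]]'
python3 -m inch '[[[0.3,2.5,0,0,0,0,1],[0.2,2,0,0,0,0,1],[0.2,1.5,0,0,0,0,1],[0,1,0,0,0,0,1],[0,0,0,0,0,0,1]]]'
python3 -m inch '[[[0,0.3,-0.3,3,0,0,1],[0,0.4,-0.4,4,0,0,1],[0,0.5,-0.5,5,0,0,1],[0,0.5,-0.5,5,0,0,1],[0,0.3,-0.3,3,0,0,1]]]'
python3 -m inch '[[[0,0,0,0,0,0,1],[0,0,0,0,0,0,1]]]'
cat >> h.py <<'E'
def lip(): 
    p,R=tool(); return p+R@[.002,.063,.0545]
E
python3 - <<'E'
from h import *
p,R=tool();L=lip();print(p,R.round(3),L);T=np.array([.4768,-.1886,.113])
print((R.T@(T-L)*100).round(2))
a=cam('scene');b=cam('top')
c=cv2.resize(a['image'][125:305,190:340],None,fx=3,fy=3,interpolation=cv2.INTER_CUBIC)
for X in(L,T):
  u,v=proj(a,X);print(u,v);cv2.circle(c,(int((u-190)*3+1),int((v-125)*3+1)),3,(0,0,255),1)
d=cv2.resize(b['image'][190:320,240:345],None,fx=3,fy=3,interpolation=cv2.INTER_CUBIC)
for X in(L,T):
  u,v=proj(b,X);cv2.circle(d,(int((u-240)*3+1),int((v-190)*3+1)),3,(0,0,255),1)
o=np.zeros((540,765,3),np.uint8);o[:,:450]=c;o[:390,450:]=d
cv2.imwrite('pics/z4.png',o)
E
```

```text
t: 8.4
tool_pos: [0.4876, 0.0991, 0.2138]
orientation: [3.135, -0.193, -0.002]
force: [0.5, 0.3, -2.0]
opening: 0.0134
t: 8.9
tool_pos: [0.4871, -0.0277, 0.214]
orientation: [3.135, -0.195, -0.001]
force: [0.6, -0.2, -2.2]
opening: 0.0139
t: 9.4
tool_pos: [0.4858, -0.0974, 0.2144]
orientation: [3.135, -0.196, -0.001]
force: [-0.9, -0.2, -1.9]
opening: 0.0134
t: 9.9
tool_pos: [0.4836, -0.1188, 0.232]
orientation: [-2.785, 0.171, -0.032]
force: [-0.3, 0.6, -2.2]
opening: 0.0139
t: 10.1
tool_pos: [0.4834, -0.1185, 0.2313]
orientation: [-2.789, 0.172, -0.029]
force: [0.6, -1.0, -2.0]
opening: 0.0136
[ 0.48341404 -0.11845952  0.23131067] [[ 0.992 -0.116  0.041]
 [-0.123 -0.933  0.338]
 [-0.001 -0.341 -0.94 ]] [ 0.48034698 -0.15903062  0.15859321]
[0.02 4.35 3.27]
262.3947052414357 198.3534960512451
275.3353975275697 225.19909916025253
```

View pics/z4.png

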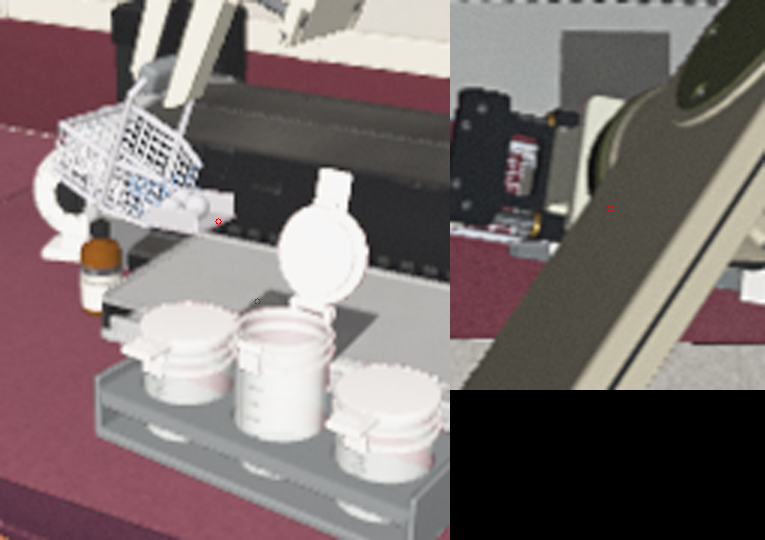

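The predicted lip position (218,221) matches the spout edge in the picture. I'll move in and tip slowly about the lip.

```bash
python3 -m inch '[[[0,0.5,0.4,0,0,0,1],[0,1.3,1,0,0,0,1],[0,1.3,1,0,0,0,1],[0,0.9,0.6,0,0,0,1],[0,0.35,0.2,0,0,0,1]]]'
python3 -m inch '[[[0,0,0,0,0,0,1],[0,0,0,0,0,0,1]]]'
python3 - <<'E'
from h import *
p,R=tool();L=lip();print(p,np.degrees(np.arccos(-R[2,2])),L);T=np.array([.4768,-.1886,.113])
print((R.T@(T-L)*100).round(2))
E
```

```text
t: 10.7
tool_pos: [0.4787, -0.1487, 0.1844]
orientation: [-2.786, 0.173, -0.026]
force: [-0.9, 0.7, -2.2]
opening: 0.0139
t: 10.9
tool_pos: [0.4799, -0.1485, 0.1869]
orientation: [-2.788, 0.172, -0.031]
force: [0.6, 0.2, -1.5]
opening: 0.0136
[ 0.47989667 -0.14853817  0.18689643] 20.006405833460796 [ 0.47690988 -0.1890306   0.1141318 ]
[-0.02 -0.    0.12]
```

```bash
python3 -m inch '[[[0,0.19,-0.22,2,0,0,1],[0,0.19,-0.22,2,0,0,1],[0,0.1,-0.11,1,0,0,1],[0,0,0,0,0,0,1],[0,0.1,-0.11,1,0,0,1]]]'
python3 -m inch '[[[0,0.1,-0.11,1,0,0,1],[0,0,0,0,0,0,1],[0,0.1,-0.11,1,0,0,1],[0,0,0,0,0,0,1],[0,0,0,0,0,0,1]]]'
python3 -m inch '[[[0,0.1,-0.11,1,0,0,1],[0,0,0,0,0,0,1],[0,0.1,-0.11,1,0,0,1],[0,0,0,0,0,0,1],[0,0,0,0,0,0,1]]]'
python3 - <<'E'
from h import *
print(np.degrees(np.arccos(-tool()[1][2,2])),lip())
a=cam('scene');
c=cv2.resize(a['image'][145:285,210:350],None,fx=4,fy=4,interpolation=cv2.INTER_CUBIC)
cv2.imwrite('pics/z5.png',c)
E
```

```text
t: 11.4
tool_pos: [0.4789, -0.1562, 0.1907]
orientation: [-2.683, 0.165, -0.038]
force: [-0.3, -0.5, -1.3]
opening: 0.0137
t: 11.9
tool_pos: [0.4784, -0.159, 0.1916]
orientation: [-2.648, 0.163, -0.041]
force: [-0.3, -0.1, -1.4]
opening: 0.0136
t: 12.4
tool_pos: [0.4781, -0.1619, 0.1925]
orientation: [-2.613, 0.161, -0.043]
force: [0.3, 0.5, -1.6]
opening: 0.0139
30.009759896045317 [ 0.4766795  -0.18924042  0.11380741]
```

View pics/z5.png

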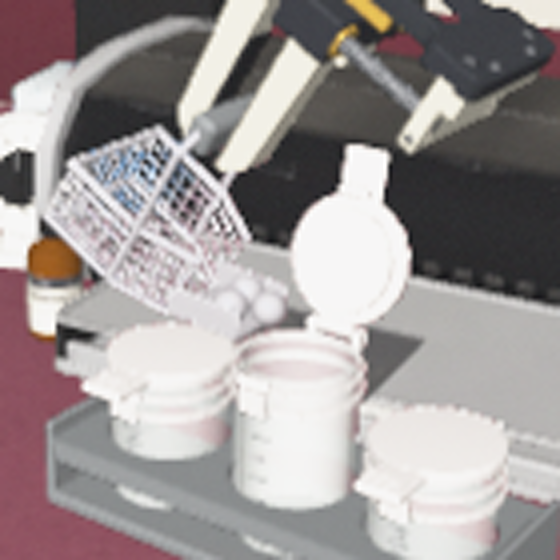

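All three balls sit in the spout, around (232–265, 285–305), with the lip over the mouth. I'll keep tipping slowly.

```bash
python3 -m inch '[[[0,0.1,-0.11,1,0,0,1],[0,0,0,0,0,0,1],[0,0.1,-0.11,1,0,0,1],[0,0,0,0,0,0,1],[0,0.1,-0.11,1,0,0,1]]]'
python3 -m inch '[[[0,0,0,0,0,0,1],[0,0.1,-0.11,1,0,0,1],[0,0,0,0,0,0,1],[0,0.1,-0.11,1,0,0,1],[0,0,0,0,0,0,1]]]'
python3 -m inch '[[[0,0.1,-0.11,1,0,0,1],[0,0.1,-0.11,1,0,0,1],[0,0.1,-0.11,1,0,0,1],[0,0.1,-0.11,1,0,0,1],[0,0.1,-0.11,1,0,0,1]]]'
python3 -m inch '[[[0,0,0,0,0,0,1],[0,0,0,0,0,0,1],[0,0,0,0,0,0,1],[0,0,0,0,0,0,1],[0,0,0,0,0,0,1]]]'
python3 - <<'E'
from h import *
print(np.degrees(np.arccos(-tool()[1][2,2])),lip())
a=cam('scene');
c=cv2.resize(a['image'][145:285,210:350],None,fx=4,fy=4,interpolation=cv2.INTER_CUBIC)
cv2.imwrite('pics/z6.png',c)
E
```

```text
t: 12.95
tool_pos: [0.4777, -0.1659, 0.1942]
orientation: [-2.561, 0.157, -0.047]
force: [0.5, -0.6, -0.7]
opening: 0.0137
t: 13.45
tool_pos: [0.4771, -0.1691, 0.1944]
orientation: [-2.526, 0.156, -0.049]
force: [0.5, 0.3, -1.2]
opening: 0.014
t: 13.95
tool_pos: [0.4763, -0.1763, 0.196]
orientation: [-2.438, 0.15, -0.055]
force: [0.2, -0.6, -1.6]
opening: 0.0134
t: 14.45
tool_pos: [0.4764, -0.1759, 0.1962]
orientation: [-2.44, 0.15, -0.055]
force: [-0.3, -0.2, -0.3]
opening: 0.0135
39.98338876312098 [ 0.47679837 -0.18934562  0.11396492]
```

View pics/z6.png

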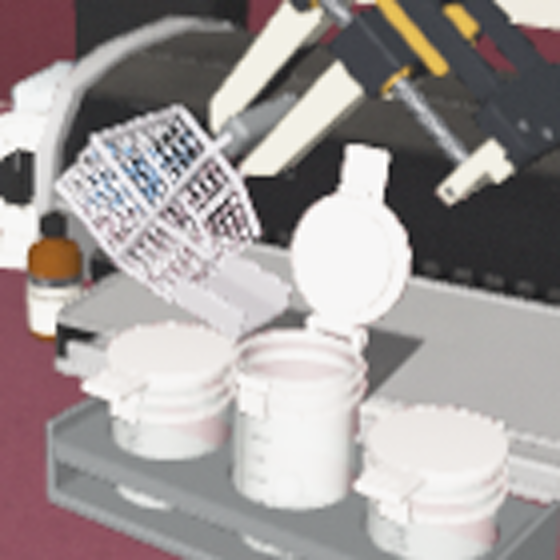

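No balls are left in the basket and none show outside the pot. I'll retreat up, level out and return the basket.

```bash
python3 -m inch '[[[0,-1.6,-1.9,0,0,0,1],[0,-1.6,-1.9,0,0,0,1],[0,0,0,-8,0,0,1],[0,0,0,-8,0,0,1],[0,0,0,-8,0,0,1]]]'
python3 -m inch '[[[0,0,0,-8,0,0,1],[0,0,0,-8,0,0,1],[-0.3,-2.5,0,0,0,0,1],[-0.5,-4.5,0,0,0,0,1],[-0.5,-4.5,0,0,0,0,1]]]'
python3 -m inch '[[[-0.5,-4.5,0,0,0,0,1],[-0.5,-4.5,0,0,0,0,1],[-0.5,-4.5,0,0,0,0,1],[-0.4,-3.5,0,0,0,0,1],[0,-1,0,0,0,0,1]]]'
python3 -m inch '[[[0,0,4,0,0,0,1],[0,0,4,0,0,0,1],[0,0,4,0,0,0,1],[0,0,1,0,0,0,1],[0,0,0,0,0,0,1]]]'
python3 - <<'E'
from h import *
p,R=tool();print(p,R.round(3))
b=cam('top','t7.png')
E
```

```text
t: 15.0
tool_pos: [0.4767, -0.177, 0.2469]
orientation: [-2.863, 0.177, -0.028]
force: [0.8, 1.1, -2.2]
opening: 0.0136
t: 15.5
tool_pos: [0.4772, -0.0586, 0.2459]
orientation: [-3.135, 0.194, -0.0]
force: [1.0, -0.6, -0.7]
opening: 0.0135
t: 16.0
tool_pos: [0.48, 0.1242, 0.2458]
orientation: [-3.135, 0.187, 0.001]
force: [0.2, -0.1, -1.2]
opening: 0.0138
t: 16.5
tool_pos: [0.4793, 0.1201, 0.1143]
orientation: [3.135, -0.193, -0.006]
force: [0.0, -0.0, -0.8]
opening: 0.0133
[0.47925806 0.12013604 0.11427414] [[ 0.992 -0.123 -0.004]
 [-0.123 -0.992 -0.001]
 [-0.004  0.001 -1.   ]]
```

```bash
python3 -m inch '[[[0,0,2,0,0,0,1],[0,0,1.3,0,0,0,1],[0,0,0,0,0,0,1]]]'
python3 -m inch '[[[0,0,0.3,0,0,0,1],[0,0,0,0,0,0,1]]]'
python3 -m inch '[[[0,0,0.2,0,0,0,1],[0,0,0,0,0,0,1]]]'
python3 - <<'E'
from h import *
c=cv2.resize(cv2.imread('pics/t7.png')[220:320,250:380],None,fx=5,fy=5,interpolation=cv2.INTER_CUBIC)
cv2.imwrite('pics/z7.png',c)
E
```

```text
t: 16.85
tool_pos: [0.4805, 0.1205, 0.0825]
orientation: [3.135, -0.193, -0.002]
force: [-1.1, -0.2, -1.5]
opening: 0.0136
t: 17.05
tool_pos: [0.4813, 0.1208, 0.0806]
orientation: [-3.135, 0.193, -0.002]
force: [0.0, -1.3, -0.6]
opening: 0.0139
t: 17.25
tool_pos: [0.481, 0.1208, 0.078]
orientation: [-3.136, 0.193, -0.001]
force: [-0.0, 0.2, -0.6]
opening: 0.0138
```

View pics/z7.png

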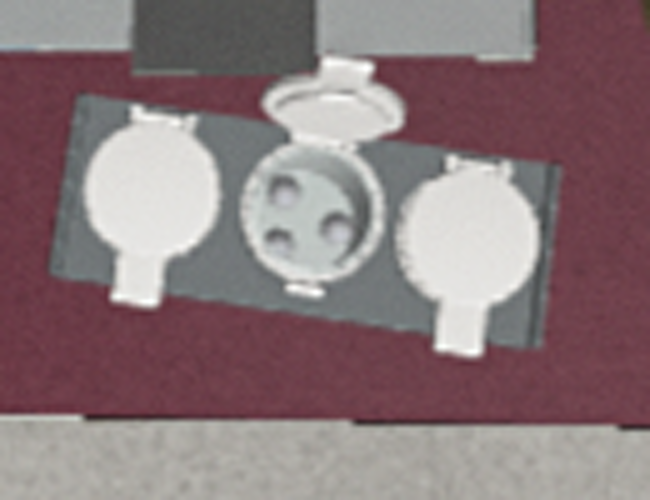

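All three balls lie in the tall pot, at (285,192), (278,240) and (338,228), and the low pots are shut. Next I'll set the basket down.

```bash
python3 -m inch '[[[0,0,0.2,0,0,0,1],[0,0,0,0,0,0,1]]]'
python3 -m inch '[[[0,0,0.15,0,0,0,1],[0,0,0,0,0,0,1]]]'
python3 -m inch '[[[0,0,0.15,0,0,0,1],[0,0,0,0,0,0,1]]]'
```

```text
t: 17.45
tool_pos: [0.4806, 0.1207, 0.0755]
orientation: [3.136, -0.193, -0.0]
force: [0.3, -0.8, -1.7]
opening: 0.0137
t: 17.65
tool_pos: [0.4811, 0.1209, 0.0748]
orientation: [-3.135, 0.193, -0.001]
force: [-1.1, 0.9, 3.8]
opening: 0.0135
t: 17.85
tool_pos: [0.4815, 0.1212, 0.0747]
orientation: [-3.135, 0.193, -0.002]
force: [-6.6, 1.4, 16.4]
opening: 0.0143
```

```bash
python3 -m inch '[[[0,0,-0.15,0,0,0,1],[0,0,0,0,0,0,1],[0,0,0,0,0,0,0.5],[0,0,0,0,0,0,0.0],[0,0,0,0,0,0,-0.2]]]'
python3 -m inch '[[[0,0,0,0,0,0,-0.2],[0,0,0,0,0,0,-0.2],[0,0,-1,0,0,0,-0.2],[0,0,-4,0,0,0,-0.2],[0,0,-4,0,0,0,-0.2]]]'
python3 -m inch '[[[0,0,-4,0,0,0,0.9],[0,0,-4,0,0,0,1],[0,0,-4,0,0,0,1],[0,0,0,0,0,0,1],[0,0,0,0,0,0,1]]]'
python3 - <<'E'
from h import *
p,R=tool();print(p,R.round(3))
a=cam('scene')
c=cv2.resize(a['image'][100:305,100:350],None,fx=2.9,fy=2.9,interpolation=cv2.INTER_CUBIC)
cv2.imwrite('pics/z8.png',c)
# heights at the oven behind
import pickle
_,b=pickle.load(open('c0.pkl','rb'))
for v in(190,230):
  for z in(.05,.15,.2): print(v,z,ray(b,310,v,z).round(3))
E
```

```text
t: 18.35
tool_pos: [0.4806, 0.1206, 0.0739]
orientation: [3.135, -0.193, -0.001]
force: [0.1, 0.8, 0.0]
opening: 0.0332
t: 18.85
tool_pos: [0.4797, 0.1206, 0.1649]
orientation: [3.135, -0.193, -0.004]
force: [1.4, 0.4, -0.4]
opening: 0.0556
t: 19.35
tool_pos: [0.4815, 0.1208, 0.2861]
orientation: [-3.135, 0.193, -0.005]
force: [0.0, 0.1, -0.4]
opening: 0.0208
[0.48149012 0.12082758 0.28613041] [[ 0.992 -0.123  0.003]
 [-0.123 -0.992  0.   ]
 [ 0.003 -0.001 -1.   ]]
190 0.05 [ 0.66 -0.2   0.05]
190 0.15 [ 0.633 -0.194  0.15 ]
190 0.2 [ 0.62  -0.191  0.2  ]
230 0.05 [ 0.56  -0.201  0.05 ]
230 0.15 [ 0.544 -0.194  0.15 ]
230 0.2 [ 0.536 -0.191  0.2  ]
```

View pics/z8.png

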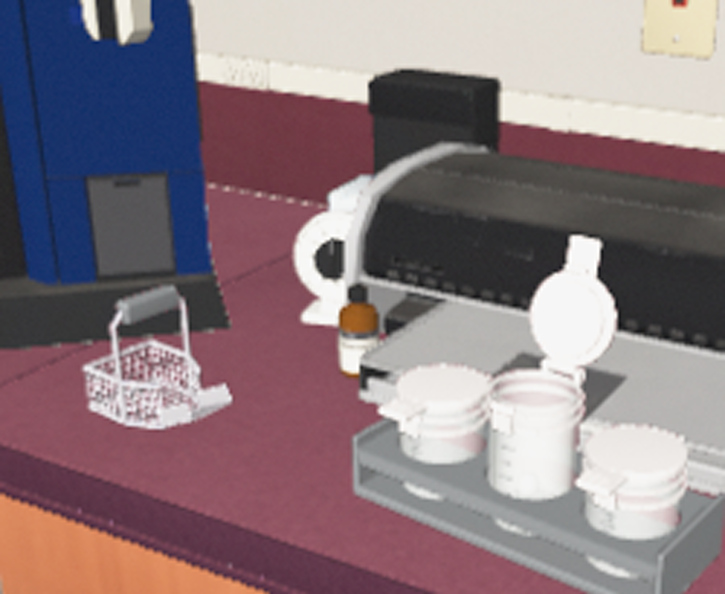

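The basket stands upright on its own, and the bottle and timer haven't moved. Next I'll take the closed fingers behind the open cap.

```bash
python3 -m inch '[[[1.65,4.6,0,0,0,0,1],[1.65,4.6,0,0,0,0,1],[1.65,4.6,0,0,0,0,1],[1.65,4.6,0,0,0,0,1],[1.65,4.6,0,0,0,0,1]]]' 20
python3 -m inch '[[[1.65,4.6,0,0,0,0,1],[1.65,4.6,0,0,0,0,1],[0,0,0,0,0,0,1],[0,0,0,0,0,0,1]]]'
cat >> h.py <<'E'
def sh():
    p,R=tool(); d=p-[.5118,-.208,.102]; print('s,y,h mm',(np.array([.9925*d[0]-.122*d[1],.122*d[0]+.9925*d[1],d[2]])*1000).round(1),R[:,0].round(3))
E
python3 -c "from h import *;sh();robot.read_camera('top');sh()"
```

```text
t: 19.9
tool_pos: [0.5335, -0.1193, 0.2821]
orientation: [-3.135, 0.193, 0.005]
force: [0.2, 0.7, -0.5]
opening: 0.0004
t: 20.3
tool_pos: [0.5548, -0.2136, 0.2816]
orientation: [-3.133, 0.196, 0.006]
force: [-0.1, 0.3, -0.6]
opening: 0.0003
s,y,h mm [ 43.4  -0.3 179.6] [ 0.992 -0.125 -0.004]
s,y,h mm [ 43.5   0.8 180.3] [ 0.992 -0.123 -0.003]
```

```bash
python3 -m inch '[[[0.4,0,3,0,0,0,1],[0,0,3.5,0,0,0,1],[0,0,3.5,0,0,0,1],[0,0,2.5,0,0,0,1],[0,0,0,0,0,0,1]]]'
python3 -c "from h import *;sh();a=cam('scene');cv2.imwrite('pics/z9.png',cv2.resize(a['image'][120:300,210:370],None,fx=3,fy=3,interpolation=cv2.INTER_CUBIC))"
```

```text
t: 20.85
tool_pos: [0.5569, -0.2102, 0.1542]
orientation: [-3.132, 0.189, 0.012]
force: [-0.3, -1.0, -0.4]
opening: 0.0004
s,y,h mm [45.1  3.3 52.2] [ 0.993 -0.12  -0.008]
```

View pics/z9.png

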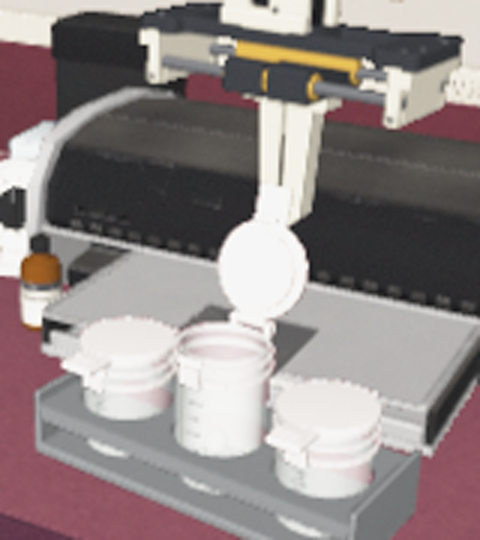

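The fingers are behind the cap and tab at (290,215), with nothing else touched. I'll sweep it shut.

```bash
python3 -m inch '[[[-1.5,0,-0.8,0,0,0,1],[-1.5,0,-0.8,0,0,0,1],[-1.2,0,0,0,0,0,1],[-1.2,0,0.3,0,0,0,1],[-1.1,0,0.3,0,0,0,1]]]'
python3 -m inch '[[[-1.5,0,1,0,0,0,1],[-1.2,0,1.3,0,0,0,1],[-0.9,0,1.2,0,0,0,1],[0,0,0,0,0,0,1]]]'
python3 -c "from h import *;sh()"
```

```text
t: 21.4
tool_pos: [0.4964, -0.2053, 0.1725]
orientation: [3.134, -0.191, 0.007]
force: [-0.6, 0.2, -0.9]
opening: 0.0007
t: 21.8
tool_pos: [0.4592, -0.2004, 0.135]
orientation: [3.136, -0.192, 0.001]
force: [0.4, 1.4, 0.5]
opening: 0.0007
s,y,h mm [-53.1   1.2  33. ] [ 0.993 -0.122  0.   ]
```

```bash
python3 -m inch '[[[-0.6,0,0.8,0,0,0,1],[-0.6,0,0.7,0,0,0,1],[-1.1,0,0.4,0,0,0,1],[0,0,0,0,0,0,1]]]'
python3 -c "from h import *;sh();a=cam('scene');cv2.imwrite('pics/z10.png',cv2.resize(a['image'][160:300,210:350],None,fx=4,fy=4,interpolation=cv2.INTER_CUBIC))"
```

```text
t: 22.2
tool_pos: [0.4362, -0.1982, 0.1154]
orientation: [3.136, -0.193, -0.001]
force: [-3.2, -0.2, 3.4]
opening: 0.0004
s,y,h mm [-76.2   0.5  13.4] [ 0.992 -0.123 -0.   ]
```

```bash
python3 -m inch '[[[0,0,0.3,0,0,0,1],[0,0,0,0,0,0,1]]]'
python3 -m inch '[[[0,0,0.3,0,0,0,1],[0,0,0,0,0,0,1]]]'
python3 -m inch '[[[0,0,0.2,0,0,0,1],[0,0,0,0,0,0,1]]]'
python3 -c "from h import *;sh()"
```

```text
t: 22.45
tool_pos: [0.4368, -0.1985, 0.1125]
orientation: [3.135, -0.193, -0.001]
force: [-3.3, 0.2, 4.3]
opening: 0.0005
t: 22.65
tool_pos: [0.437, -0.1982, 0.1088]
orientation: [-3.135, 0.193, 0.0]
force: [-0.4, 0.1, -0.0]
opening: 0.0003
t: 22.85
tool_pos: [0.4371, -0.1984, 0.1073]
orientation: [3.136, -0.193, 0.001]
force: [0.2, -0.3, 1.4]
opening: 0.0003
s,y,h mm [-75.3   0.5   5.3] [ 0.992 -0.122  0.   ]
```

```bash
python3 -m inch '[[[0,0,0.15,0,0,0,1],[0,0,0,0,0,0,1]]]'
python3 -m inch '[[[0,0,0.1,0,0,0,1],[0,0,0,0,0,0,1]]]'
```

```text
t: 23.05
tool_pos: [0.4372, -0.1986, 0.1071]
orientation: [3.135, -0.193, 0.001]
force: [-5.3, 2.4, 12.8]
opening: 0.0004
t: 23.25
tool_pos: [0.4372, -0.1987, 0.107]
orientation: [3.135, -0.193, 0.001]
force: [-9.3, 4.3, 21.4]
opening: 0.0005
```

The tab is hard against its stop at z = 0.107, which is its shut height. I'll back off and compare with the first pictures numerically.

```bash
python3 -m inch '[[[0,0,-0.3,0,0,0,1],[0,0,-2,0,0,0,1],[-1,0,-4,0,0,0,1],[-3,0,-4,0,0,0,1],[-4,0,-2,0,0,0,1]]]'
python3 -m inch '[[[-2,4,-4,0,0,0,1],[0,4.5,-2,0,0,0,1],[0,4.5,0,0,0,0,1],[0,4.5,0,0,0,0,1],[0,4.5,0,0,0,0,1]]]'
python3 -m inch '[[[0,4.5,0,0,0,0,1],[0,4.5,0,0,0,0,1],[0,0,0,0,0,0,1],[0,0,0,0,0,0,1]]]'
python3 - <<'E'
from h import *
import pickle
a0,b0=pickle.load(open('c0.pkl','rb'));a=cam('scene','s9.png');b=cam('top','t9.png');print(tool()[0])
for n,c0,c,rg in(('top',b0,b,dict(pots=(235,295,260,365),bottle=(195,218,208,228),timer=(148,188,164,205),jar=(232,270,385,425),basket=(220,285,130,215))),
 ('scene',a0,a,dict(tallpot=(215,275,258,305),lowA=(225,262,228,268),lowB=(240,290,298,345),bottle=(195,232,214,234),timer=(160,213,200,228),jar=(255,312,380,440)))):
  d=np.abs(c0['image'].astype(int)-c['image']).max(2)
  for k,(y0,y1,x0,x1) in rg.items():
    r=d[y0:y1,x0:x1];print(n,k,'mean',r.mean().round(2),'frac>50',(r>50).mean().round(4))
E
```

```text
t: 23.75
tool_pos: [0.3582, -0.189, 0.2312]
orientation: [3.134, -0.191, 0.006]
force: [0.4, -1.4, 1.1]
opening: 0.0004
t: 24.25
tool_pos: [0.3143, -0.4002, 0.2812]
orientation: [3.135, -0.193, 0.001]
force: [0.3, -0.0, -0.1]
opening: 0.0003
t: 24.65
tool_pos: [0.3032, -0.4879, 0.2796]
orientation: [-3.133, 0.195, 0.002]
force: [-0.0, -0.6, 0.5]
opening: 0.0006
[ 0.30400162 -0.48680882  0.28100857]
top pots mean 2.26 frac>50 0.0
top bottle mean 2.92 frac>50 0.0
top timer mean 2.47 frac>50 0.0
top jar mean 2.3 frac>50 0.0
top basket mean 21.58 frac>50 0.1835
scene tallpot mean 7.94 frac>50 0.0
scene lowA mean 8.03 frac>50 0.0
scene lowB mean 8.3 frac>50 0.0
scene bottle mean 7.14 frac>50 0.0
scene timer mean 6.23 frac>50 0.0
scene jar mean 8.46 frac>50 0.0
```

```bash
python3 -c "from plant import robot;print(robot.close_job())"
```

```text
the job is handed in; nothing more can be done
None
```

The job is done and handed in at about 25 s. I lifted the middle (tallest) pot's tab so the cap sprang open and tipped the three balls in slowly over the basket lip. I stood the basket back on the worktop, swept the cap down with closed fingers, and pressed it until it snapped.

**Balls:** before the cap was closed, the top picture showed all three inside the tall pot.

**Cap:** the force on the tab rose to 4 N, then dropped to 0 as the cap snapped home. Pressing again to 21 N met a hard stop at z = 0.107 m, the height given for a shut tab.

**Everything else:** with the arm clear, neither camera showed any pixel change above threshold at the three pots, bottle, timer or jar compared with the first pictures. The basket was seen upright and empty after release, about 35 mm from where it started.

**Not checked by eye:** I had used up the 12 pictures by the time the cap was pressed, so the final state was compared numerically only. No check failed or disagreed.

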